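# Charge the mill jar and lock its stand

## Task

Get the glaze mill jar ready: gather all the white grinding stones from the bench into the blue pan, then tip the pan over the orange funnel so that every stone drops down into the clear jar. After that, knock the red locking peg fully down with the mallet (never push it with the gripper). Finish with the pan standing flat on the bench and the mallet lying or standing on the bench, and leave the bowl, the clay cone and the brush pot where they are.

Things in the scene. Friction and masses are not known exactly. Their poses are not given: they have to be found in the camera images.
- stone1: white ceramic grinding stone, a stubby cylinder 26 mm across and 26 mm long, 45 g, polished; origin at its centre, z along its axis; starts standing on the bench. May be absent
- stone2: white ceramic grinding stone, a stubby cylinder 26 mm across and 26 mm long, 45 g, polished; origin at its centre, z along its axis; starts standing on the bench. May be absent
- stone3: white ceramic grinding stone, a stubby cylinder 26 mm across and 26 mm long, 45 g, polished; origin at its centre, z along its axis; starts standing on the bench. May be absent
- stone4: white ceramic grinding stone, a stubby cylinder 26 mm across and 26 mm long, 45 g, polished; origin at its centre, z along its axis; starts standing on the bench. May be absent
- stone5: white ceramic grinding stone, a stubby cylinder 26 mm across and 26 mm long, 45 g, polished; origin at its centre, z along its axis; starts standing on the bench. May be absent
- stone6: white ceramic grinding stone, a stubby cylinder 26 mm across and 26 mm long, 45 g, polished; origin at its centre, z along its axis; starts standing on the bench. May be absent
- pan: blue open-fronted metal pan, 0.26 kg, origin on its underside, x towards the open spout, z up. Floor 4 mm thick, inside from x = -68 mm (back wall) to +77 mm (open lip), the last 45 mm rising 7 mm; inner width 112 mm, narrowing from x = 10 mm to 72 mm at the lip; side and back walls 36 mm high, 4 mm thick. It is held by the black post behind its back wall
- pan_post (a point): where to grip the pan: on the axis of its black upright post, 68 mm above the pan's underside (axes as the pan's). The post is 22 mm square, centred at x = -84 mm, y = 0 of the pan, its top 90 mm above the pan's underside
- pan_lip (a point): middle of the pan's open spout edge, on the floor, 77 mm ahead of the pan's origin and 11 mm up (axes as the pan's)
- jar_floor (a point): centre of the inner floor of the clear jar, which is fixed on the grey stand with the funnel. Jar 84 mm inner diameter, 90 mm high with a 64 mm neck, its floor 17 mm above the bench; axes as the stand's: x, y level, z up; the lock block lies towards -y
- funnel_rim (a point): centre of the mouth of the orange funnel, 168 mm above the bench and straight above the jar. Mouth 160 mm across inside, sloping at about 48 degrees into a stem 58 mm across inside that ends in the jar's neck. A 20 mm square steel post carries it on the +y side below the rim (62 mm off the axis, up to 97 mm)
- peg (a joint): travel of the red locking peg: 0 = all the way up, 0.022 m = fully down (its head on the block). It is tight in its block (about 10 N) and stays where it is left
- peg_top (a point): centre of the top of the peg's red head, 34 mm across; peg all the way up it is 93 mm above the bench, all the way down 71 mm. It moves straight down in a 56 mm square dark steel block, 62 mm high, 150 mm to the -y side of the jar's axis (stand axes); the stand's base plate is 12 mm thick
- mallet: mallet, 0.38 kg, starts standing on one striking face with its handle level. Black rubber head 56 mm (x) by 50 mm (y) by 84 mm high (z, striking faces at z = 0 and z = 84 mm), origin at the centre of the lower face. Wooden handle, 20 mm wide (y) and 26 mm high (z), at z = 42 mm, runs along -x from x = -28 to x = -158 mm
- mallet_grip (a point): a good place to grip the mallet: on the handle's axis 62 mm from the head's middle, 42 mm above the lower striking face (axes as the mallet's)
- bowl: blue ceramic bowl, 130 mm across, 60 mm high, a bystander; origin under its centre
- clay_cone: grey-brown cone of clay, 110 mm across, 108 mm high, a bystander; origin under its centre
- brush_pot: terracotta pot with brushes, 72 mm across, 90 mm high (brushes to about 200 mm), a bystander; origin under its centre

How it is judged:
On the way, in this order (a step that is already met when the one before it is completed fails the run):
1. all the stones that are present lie in the pan together, released (x of stone1 in the frame of pan between -0.07 and 0.08 m and y of stone1 in the frame of pan between -0.058 and 0.058 m and z of stone1 in the frame of pan between 0 and 0.075 m and contact force between each of stone1, stone2, stone3, stone4, stone5, stone6 and the fingers below 0.1 N and x of stone2 in the frame of pan between -0.07 and 0.08 m and y of stone2 in the frame of pan between -0.058 and 0.058 m and z of stone2 in the frame of pan between 0 and 0.075 m and x of stone3 in the frame of pan between -0.07 and 0.08 m and y of stone3 in the frame of pan between -0.058 and 0.058 m and z of stone3 in the frame of pan between 0 and 0.075 m and x of stone4 in the frame of pan between -0.07 and 0.08 m and y of stone4 in the frame of pan between -0.058 and 0.058 m and z of stone4 in the frame of pan between 0 and 0.075 m and x of stone5 in the frame of pan between -0.07 and 0.08 m and y of stone5 in the frame of pan between -0.058 and 0.058 m and z of stone5 in the frame of pan between 0 and 0.075 m and x of stone6 in the frame of pan between -0.07 and 0.08 m and y of stone6 in the frame of pan between -0.058 and 0.058 m and z of stone6 in the frame of pan between 0 and 0.075 m), for 0.2 s.
2. the pan is tipped (more than 8 degrees) with its lip above the funnel (angle between pan's own z axis and vertical above 0.14 rad and horizontal distance between pan_lip and funnel_rim below 0.11 m and height (world z) of pan_lip above 0.15 m).
3. all the stones have dropped through the funnel into the jar (horizontal distance between each of stone1, stone2, stone3, stone4, stone5, stone6 and jar_floor below 0.045 m and z of each of stone1, stone2, stone3, stone4, stone5, stone6 in the frame of jar_floor below 0.085 m), for 0.2 s.
4. the peg is driven down to its stop by the mallet (value of joint peg above 0.019 m and contact force between mallet and peg above 1 N).
At the end, for the whole second after the job is handed in: Every stone present is inside the jar (within 45 mm of its axis and less than 85 mm above its floor), the peg is at least 19 mm down of its 22 mm, the pan stands flat on the bench (within 0.1 rad) and the mallet lies or stands on the bench, both clear of the stand and at rest (all of step 3 and value of joint peg above 0.019 m and height (world z) of pan between -0.004 and 0.008 m and angle between pan's own z axis and vertical below 0.1 rad and linear speed of each of pan, mallet below 0.02 m/s and height (world z) of mallet below 0.065 m and contact force between each of mallet, pan and stand below 0.1 N); the robot touches nothing.
It fails at once if a bystander is shifted more than 30 mm or tipped (distance of any of bowl, clay_cone, brush_pot from where it was at the start of the episode above 0.03 m or angle between any of bowl, clay_cone, brush_pot's own z axis and vertical above 0.4 rad).
It fails at once if the peg is pushed with the gripper (contact force between any of the fingers, the arm and peg above 3 N).
Of stone1, stone2, stone3, stone4, stone5, stone6 only 3 to 5 are there at a start; the rules pass over those that are not, and their reading is None.
At some moment in a run one of stone1, stone2, stone3, stone4, stone5, stone6, mallet may be knocked a few centimetres aside while the robot is not near it.
It also fails if it takes over 210 s, if anything falls off the work surface, if the arm or the gripper's body presses on something with over 40 N, if the wrist force passes 120 N, or if a joint passes its speed limit or range.

## Robot

A 7-joint arm with a two-finger parallel gripper is mounted at the origin on the work surface. World frame = base frame: x ahead of the robot, y to its left, z up, the work surface at z = 0. Lengths are in m, angles in rad, forces in N, time in s.
With the tool pointing down it reaches from about 0.35 to 0.9 m from the base axis. Payload 19.9 kg.
Tool frame: the origin (TCP) lies at the very end of the fingers, on their centre line; the grasp point (between the pads) lies 19 mm behind it (grip_point_offset is the z of the grasp point in the tool frame, in m); z points along the fingers, y is the line along which they close (so a half turn about z gives the same grasp; the last joint's range is limited). The gripper opens to 94 mm and grips with 3 to 60 N. Pads are 16 mm wide; open, the fingers measure 119 mm over their backs; the gripper's body (75 mm by 177 mm) begins 78 mm behind the grasp point.
Start: joints at [1.06, 0.417, -0.01, 1.614, 0.005, 1.111, -0.053], TCP at [0.282, -0.558, 0.205] pointing down, gripper open.
Joint ranges: [-2.81, 2.81], [-0.39, 2.02], [-1.27, 1.25], [0.06, 2.57], [-1.19, 4.33], [0.19, 2], [-2.82, 2.82]. Speed limits (rad/s): [1.89, 1.89, 2.39, 2.39, 3.01, 3.01, 3.01].

## Interface

Orientations are given as a rotation vector (axis times angle).
In Python, from plant import * gives the robot as it stands.
- The arm moves only by the tool play_rows, never from a script. Its argument "moves" is a list of rows, each an object with "xyz": the shift along the tool's x, y, z in mm, a list of three; "yaw": the turn about the tool's z in rad; "hand": the finger opening in mm, from 0 to 94. A call has 1 to 12 rows; each row is the pose to reach, as a shift and turn from the pose commanded when the call began, along the tool's axes at that moment; what a row does not reach only later rows make up. A row lasts 1/8 s, in which the tool goes at most 62.5 mm and 10.7 degrees, less where a joint would pass 70% of its speed; a pose out of reach is approached as far as the arm can. A call with a gripper value outside its range is refused whole. The fingers move at their own pace and stop on an object; "grip_force" is the grip in N (left out, the last holds). Time passes only in rows, so rows that repeat a pose let the fingers close. It gives the time, the measured TCP pose, the force, the opening and the grip force at its end, in the units of the state.
- read_state(): the state, without advancing time (a new reading comes with each control period).
- read_camera(name): name is "scene" or "top"; returns the picture (420x560x3 uint8, red, green, blue); there is no depth.
- camera_params(name): a dict with "K" (3x3 intrinsics, pixels), "k1" (the pictures are not rectified: a ray, as slopes to the right and down, at radius r is drawn at 1 + k1 r^2 times it, then the intrinsics apply), "rvec" (rotation vector, rad) and "tvec" (3), from world to camera coordinates, as OpenCV has them. Camera axes: x right, y down, z forward; pixel columns grow to the right and rows downward; lengths in m; the calibration is good to about 2 mm. A picture is of the moment at which its call begins. camera_params takes no time and is no camera call.
- job_done(): hands the job in; it is judged then, once.
The state is a dict: "time_s": time; "qpos": joint angles; "qd": joint speeds; "joint_torque": joint torques, N m; "tool_pos": TCP position; "tcp_rot": TCP orientation; "ft_force": force on the tool from outside, world axes, zero at the start; "moment": the same for the moment, N m; "finger_gap": opening from 0.0 (shut) to 1.0 (fully open); "grip_force": force on a finger pad.
Only numpy, scipy, OpenCV 4.12 (cv2) and the standard library are available. Lean on these libraries where they do the work, as an engineer would, in place of code of your own. Each camera call takes 0.05 s, during which the arm holds its last target. There are 200 camera calls.

## Working session

There is one attempt and no reset: what is moved stays moved. The work goes in short steps, Python scripts to look and compute and a tool call to move; the robot and the scene stay as the last step left them, time stands still between calls to the robot, and variables do not carry over. Pictures are saved under pics/ and viewed, at most 14 in all, crops included, and the job is handed in when it is done.

Besides the shell and the picture viewer there is one more tool, called as name(argument=value, ...), one argument or row to a line, values as JSON. play_rows: Moves the arm, as the interface text tells. Its arguments: {"type":"object","properties":{"moves":{"type":"array"},"grip_force":{"type":"number"}},"required":["moves"]}

```bash
ls; mkdir -p pics
python3 - <<'E'
from plant import *
import cv2,numpy as np
for n in("scene","top"):
    im=read_camera(n); cv2.imwrite(f"pics/{n}0.png",im[:,:,::-1]); p=camera_params(n); print(n,p)
    R=cv2.Rodrigues(np.array(p["rvec"]))[0]; print("campos",-R.T@np.array(p["tvec"]))
s=read_state(); print(s)
E
```

```text
pics
scene {'K': array([[494.45664403,   0.        , 281.22542572],
       [  0.        , 494.45664403, 203.50212996],
       [  0.        ,   0.        ,   1.        ]]), 'k1': -0.16335607191886078, 'rvec': array([ 0.87016288,  2.70831734, -0.7995211 ]), 'tvec': array([ 0.43442361, -0.20547019,  1.62487332])}
campos [0.98493862 0.59613683 1.24325057]
top {'K': array([[392.84139196,   0.        , 281.5032179 ],
       [  0.        , 392.84139196, 212.92627258],
       [  0.        ,   0.        ,   1.        ]]), 'k1': -0.07243772637526408, 'rvec': array([ 2.17810447, -2.17810114,  0.12962473]), 'tvec': array([0.00367691, 0.57328553, 1.03575672])}
campos [0.46606591 0.02284796 1.08799005]
{'time_s': 0.1, 'qpos': array([ 1.0605161 ,  0.41788492, -0.01030375,  1.61412285,  0.00471177,
        1.11071841, -0.05297119]), 'qd': array([ 1.67323784e-03, -1.77428451e-03, -3.94004735e-04, -1.44310693e-03,
        7.36962882e-05, -1.79699590e-03,  8.98094196e-04]), 'joint_torque': array([ 1.21828583e-03, -8.52573824e+01,  6.39934391e-01, -4.26689994e+01,
       -4.89523506e-02,  1.64185558e-02, -1.13145035e-05]), 'tool_pos': array([ 0.28220214, -0.55726855,  0.20490245]), 'tcp_rot': array([-3.05464941e+00, -7.29455008e-01,  5.51053031e-04]), 'ft_force': array([-0.35129754,  0.38810176, -0.88241811]), 'moment': array([0.01941416, 0.05561443, 0.00764039]), 'grip_force': 0.0, 'finger_gap': 1.0000470624533424}
```

View pics/scene0.png

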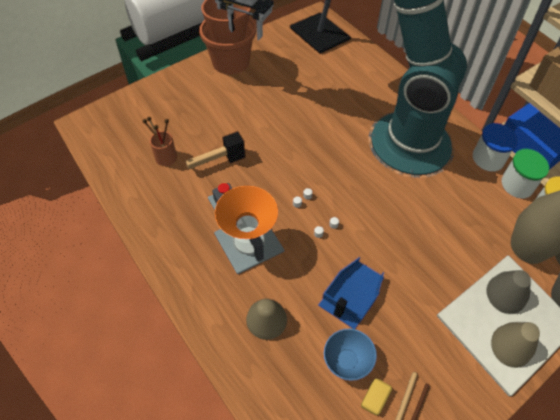

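View pics/top0.png

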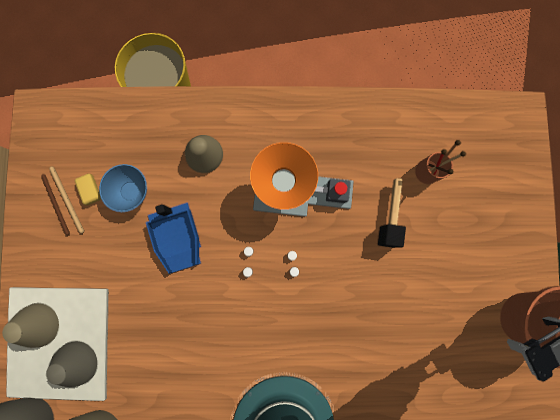

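The views show four stones (top px ~(248,251), (247,272), (292,256), (294,272)), the pan at ~(173,238) with its post at the upper left, the funnel at (284,176), the peg at (341,188), and the mallet head at (392,236) with its handle pointing up. I'll enlarge both to get exact features.

```bash
cat > h.py <<'E'
import numpy as np,cv2
from plant import *
from scipy.optimize import least_squares
P={n:camera_params(n) for n in("scene","top")}
def proj(n,X):
    p=P[n];R=cv2.Rodrigues(np.array(p["rvec"]))[0];c=np.atleast_2d(X)@R.T+np.ravel(p["tvec"])
    s=c[:,:2]/c[:,2:];s=s*(1+p["k1"]*(s**2).sum(1,keepdims=True));K=p["K"]
    return s*[K[0,0],K[1,1]]+[K[0,2],K[1,2]]
def tri(ps,pt):
    f=lambda X:np.r_[proj("scene",X)[0]-ps,proj("top",X)[0]-pt]
    r=least_squares(f,[.5,0,.05]);return r.x,np.abs(r.fun).max()
def onz(n,uv,z):
    return least_squares(lambda q:proj(n,[q[0],q[1],z])[0]-uv,[.5,0]).x
def tool():
    s=read_state();return np.array(s["tool_pos"]),cv2.Rodrigues(np.array(s["tcp_rot"]))[0]
def plan(target,yaw=None):
    """shift in mm along tool axes to world target; yaw = world angle wanted for tool y (mod pi)"""
    t,R=tool();d=R.T@(np.array(target)-t)*1e3
    a=np.arctan2(R[1,1],R[0,1]);dy=0
    if yaw is not None:
        dy=-((yaw-a+np.pi/2)%np.pi-np.pi/2)
    print("xyz",d.round(0),"yaw",round(dy,3),"tool",t.round(4),"ang_y",round(a,3));return d,dy
def white(n,im=None):
    im=read_camera(n) if im is None else im
    h=cv2.cvtColor(im,cv2.COLOR_RGB2HSV);m=((h[...,1]<60)&(h[...,2]>120)).astype(np.uint8)
    k,l,st,c=cv2.connectedComponentsWithStats(m)
    return [(c[i].round(1),st[i,4]) for i in range(1,k) if 25<st[i,4]<250]
E
python3 - <<'E'
from h import *
for n,(a,b,c,d),f in(("scene",(180,120,400,340),2.6),("top",(140,130,440,290),2.6)):
    im=cv2.imread(f"pics/{n}0.png");print(n,white(n,im[:,:,::-1].copy()))
    cv2.imwrite(f"pics/{n}c.png",cv2.resize(im[b:d,a:c],None,fx=f,fy=f,interpolation=cv2.INTER_CUBIC))
t,R=tool();print(R.round(3))
E
```

```text
scene [(array([452.9,  13.1]), np.int32(178)), (array([531.4,  10.4]), np.int32(237)), (array([554.4,   2.5]), np.int32(43)), (array([423.8,  76.5]), np.int32(37)), (array([398.2, 139.2]), np.int32(97)), (array([490.2, 153.4]), np.int32(54)), (array([307.2, 192.2]), np.int32(55)), (array([541.4, 193.2]), np.int32(37)), (array([211.8, 200.8]), np.int32(51)), (array([296.7, 200.7]), np.int32(61)), (array([249.5, 224.7]), np.int32(127)), (array([333.6, 221.3]), np.int32(67)), (array([318.1, 230.7]), np.int32(63))]
top [(array([321.4, 183.4]), np.int32(126)), (array([349.1, 196.7]), np.int32(104)), (array([301.1, 207.4]), np.int32(238)), (array([248., 251.]), np.int32(69)), (array([291.9, 255.2]), np.int32(68)), (array([247.3, 271.7]), np.int32(74)), (array([293.9, 271.4]), np.int32(71)), (array([288.1, 407.8]), np.int32(132))]
[[ 0.892  0.452 -0.001]
 [ 0.452 -0.892  0.001]
 [-0.    -0.001 -1.   ]]
```

View pics/scenec.png

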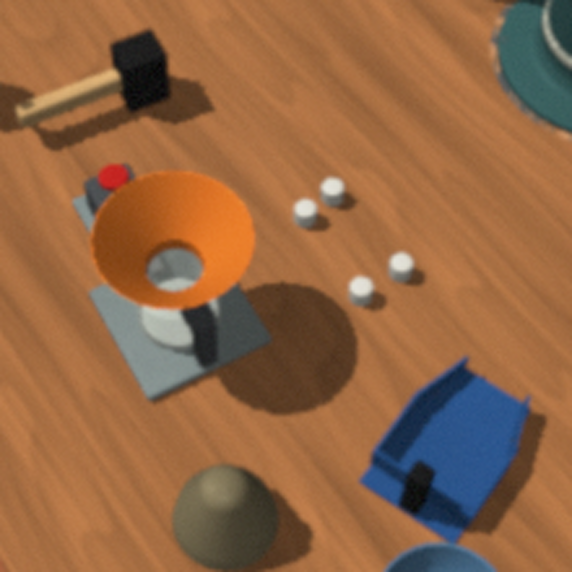

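View pics/topc.png

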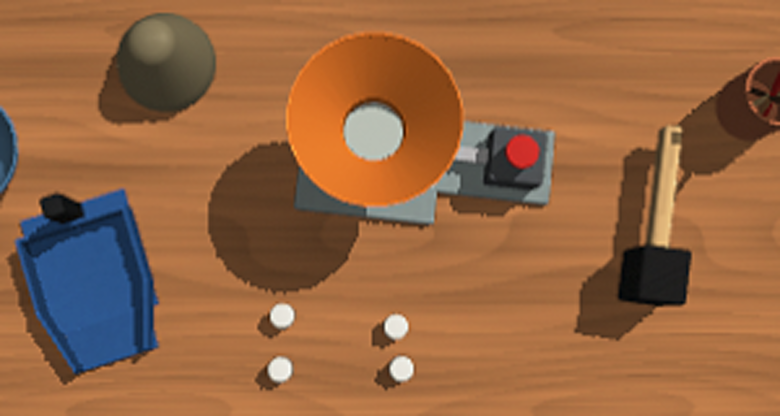

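Run:
```python
from h import *
S=[(307.2,192.2),(296.7,200.7),(333.6,221.3),(318.1,230.7)];T=[(293.9,271.4),(291.9,255.2),(247.3,271.7),(248,251)]
for s,t in zip(S,T):print("stone",[a.round(4) for a in tri(s,t)], onz("top",t,.024).round(4))
cs=lambda x,y:np.array([180+x/2.6,120+y/2.6]);ct=lambda x,y:np.array([140+x/2.6,130+y/2.6])
for nm,s,t in(("post",(424,468),(58,206)),("lipL",(528,402),(80,373)),("lipR",(465,360),(157,347)),("funnel",(174,239),(375,120)),("peg",(114,176),(522,151)),("hend",(22,112),(671,128)),("hhead",(118,78),(657,246))):
    x,e=tri(cs(*s),ct(*t));print(nm,x.round(4),e.round(1))
for n in("scene","top"):
    im=cv2.imread(f"pics/{n}0.png");h=cv2.cvtColor(im,cv2.COLOR_BGR2HSV)
    H,Sa,V=h[...,0],h[...,1],h[...,2]
    yy,xx=np.mgrid[:420,:560];box=((xx>180)&(xx<260)&(yy>160)&(yy<250)) if n=="scene" else ((xx>300)&(xx<370)&(yy>160)&(yy<220))
    m=((H<4)|(H>174))&(Sa>180)&(V>130)&box
    print(n,"peg",xx[m].mean(),yy[m].mean(),m.sum())
for n,pt in(("scene",None),):pass
print([onz("top",ct(*p),z).round(4) for p,z in(((671,128),.055),((657,246),.055),((375,120),.168),((522,151),.093),((58,206),.09))])
print([onz("scene",cs(*p),z).round(4) for p,z in(((22,112),.055),((118,78),.055),((174,239),.168),((114,176),.093),((424,468),.09))])
```

```text
stone [array([ 0.4162, -0.0306,  0.0171]), np.float64(0.3867)] [ 0.4158 -0.0296]
stone [array([ 0.4598, -0.0253,  0.0154]), np.float64(0.3335)] [ 0.4592 -0.0244]
stone [array([0.4157, 0.0952, 0.0172]), np.float64(0.4615)] [0.4152 0.0955]
stone [array([0.4715, 0.0936, 0.0166]), np.float64(0.5069)] [0.4706 0.094 ]
post [0.5751 0.3135 0.0833] 1.0
lipL [0.4094 0.305  0.0096] 0.1
lipR [0.4348 0.226  0.0109] 1.0
funnel [ 6.484e-01 -2.000e-04  1.595e-01] 0.2
peg [ 0.6327 -0.1494  0.082 ] 0.2
hend [ 0.6628 -0.3119  0.0494] 0.3
hhead [ 0.54   -0.2959  0.0408] 0.4
scene peg 223.0958904109589 187.68493150684932 73
top peg 340.37068965517244 187.8448275862069 116
[array([ 0.6624, -0.3108]), array([ 0.5396, -0.2922]), array([ 6.471e-01, -4.000e-04]), array([ 0.6312, -0.1478]), array([0.5763, 0.3099])]
[array([ 0.6637, -0.3066]), array([ 0.5446, -0.2843]), array([0.6506, 0.005 ]), array([ 0.6358, -0.1419]), array([0.5756, 0.3166])]
```

Run:
```python
from h import *
plan([.416,-.030,.08],1.864)
```

```text
xyz [ 358. -410.  125.] yaw 0.176 tool [ 0.2822 -0.5573  0.2049] ang_y -1.102
```

play_rows(
  moves=[
    {"xyz": [40,-46,0],"yaw": 0.05,"hand": 60},
    {"xyz": [80,-92,0],"yaw": 0.1,"hand": 42},
    {"xyz": [120,-137,0],"yaw": 0.176,"hand": 42},
    {"xyz": [160,-183,10],"yaw": 0.176,"hand": 42},
    {"xyz": [200,-229,30],"yaw": 0.176,"hand": 42},
    {"xyz": [240,-275,50],"yaw": 0.176,"hand": 42},
    {"xyz": [280,-320,75],"yaw": 0.176,"hand": 42},
    {"xyz": [320,-366,100],"yaw": 0.176,"hand": 42},
    {"xyz": [358,-410,125],"yaw": 0.176,"hand": 42},
    {"xyz": [358,-410,125],"yaw": 0.176,"hand": 42},
    {"xyz": [358,-410,125],"yaw": 0.176,"hand": 42},
  ],
  grip_force=20,
)

```text
time_s: 1.48
tool_pos: [0.4162, -0.0299, 0.0802]
tcp_rot: [-3.107, -0.46, 0.002]
ft_force: [-0.2, 0.1, 0.5]
finger_gap: 0.449
grip_force: 0.0
```

Run:
```python
from h import *
for n in("scene","top"):
    im=read_camera(n);print(n,[w for w in white(n,im) if 230<w[0][0]<345 and 185<w[0][1]<285])
    cv2.imwrite(f"pics/{n}1.png",im[:,:,::-1])
    b=(240,150,380,260) if n=="scene" else (210,210,330,310)
    c=cv2.resize(im[b[1]:b[3],b[0]:b[2],::-1],(400,400 if n=="top" else 314));cv2.imwrite(f"pics/x{n}.png",c)
a=cv2.imread("pics/xscene.png");b=cv2.imread("pics/xtop.png");a=cv2.copyMakeBorder(a,0,86,0,0,0)
cv2.imwrite("pics/m1.png",np.hstack([a,b]))
plan([.416,-.030,.005],1.864)
for st in((.416,-.0300),(.4595,-.0248),(.4155,.0953),(.471,.0938)):plan([*st,.005])
c=np.array([.4955,.288]);u=np.array([-.957,-.289]);v=np.array([.289,-.957])
for x,y in((-46,-23),(-46,23),(-14,-23),(-14,23)):
    plan([*(c+u*x/1e3+v*y/1e3),.011])
print(proj("top",[tool()[0]]),proj("scene",[tool()[0]]))
```

```text
scene [(array([307.2, 192.6]), np.int32(60)), (array([296.8, 200.8]), np.int32(63)), (array([249. , 223.7]), np.int32(171)), (array([333.6, 221.7]), np.int32(70)), (array([318.2, 230.9]), np.int32(66))]
top [(array([301.1, 207.5]), np.int32(245)), (array([248., 251.]), np.int32(69)), (array([291.5, 252.7]), np.int32(26)), (array([247.2, 271.8]), np.int32(75))]
xyz [-0. -1. 76.] yaw -0.002 tool [ 0.4165 -0.0312  0.0808] ang_y -1.279
xyz [-0. -1. 76.] yaw 0 tool [ 0.4165 -0.0312  0.0808] ang_y -1.279
xyz [43.  6. 76.] yaw 0 tool [ 0.4165 -0.0312  0.0808] ang_y -1.279
xyz [  35. -121.   76.] yaw 0 tool [ 0.4165 -0.0312  0.0808] ang_y -1.279
xyz [  88. -104.   76.] yaw 0 tool [ 0.4165 -0.0312  0.0808] ang_y -1.279
xyz [ 213. -306.   70.] yaw 0 tool [ 0.4165 -0.0312  0.0808] ang_y -1.279
xyz [ 213. -260.   70.] yaw 0 tool [ 0.4165 -0.0312  0.0808] ang_y -1.279
xyz [ 181. -306.   70.] yaw 0 tool [ 0.4165 -0.0312  0.0808] ang_y -1.279
xyz [ 181. -260.   70.] yaw 0 tool [ 0.4165 -0.0312  0.0808] ang_y -1.279
[[295.63577391 272.19645297]] [[308.61014766 179.74948653]]
```

View pics/m1.png

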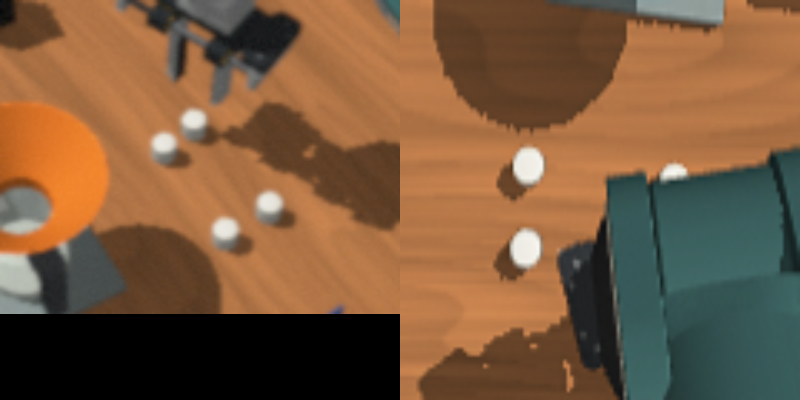

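The fingertips sit within 1 px of where the model puts them, and all four stones are still in place. Picking the first.

play_rows(
  moves=[
    {"xyz": [0,0,40],"yaw": 0,"hand": 42},
    {"xyz": [0,0,74],"yaw": 0,"hand": 42},
    {"xyz": [0,0,74],"yaw": 0,"hand": 42},
    {"xyz": [0,0,74],"yaw": 0,"hand": 10},
    {"xyz": [0,0,74],"yaw": 0,"hand": 10},
    {"xyz": [0,0,74],"yaw": 0,"hand": 10},
    {"xyz": [0,0,30],"yaw": 0,"hand": 10},
    {"xyz": [10,-20,0],"yaw": 0,"hand": 10},
    {"xyz": [40,-60,0],"yaw": 0,"hand": 10},
    {"xyz": [70,-100,0],"yaw": 0,"hand": 10},
    {"xyz": [100,-144,0],"yaw": 0,"hand": 10},
    {"xyz": [130,-187,0],"yaw": 0,"hand": 10},
  ],
  grip_force=20,
)

```text
time_s: 3.08
tool_pos: [0.4877, 0.1881, 0.0815]
tcp_rot: [3.108, 0.458, 0.002]
ft_force: [0.3, -0.5, -1.1]
finger_gap: 0.272
grip_force: 20.0
```

play_rows(
  moves=[
    {"xyz": [42,-60,0],"yaw": 0,"hand": 10},
    {"xyz": [83,-119,0],"yaw": 0,"hand": 10},
    {"xyz": [83,-119,35],"yaw": 0,"hand": 10},
    {"xyz": [83,-119,69],"yaw": 0,"hand": 10},
    {"xyz": [83,-119,69],"yaw": 0,"hand": 10},
    {"xyz": [83,-119,69],"yaw": 0,"hand": 34},
    {"xyz": [83,-119,69],"yaw": 0,"hand": 34},
    {"xyz": [83,-119,35],"yaw": 0,"hand": 34},
    {"xyz": [83,-119,0],"yaw": 0,"hand": 34},
    {"xyz": [60,-77,0],"yaw": 0,"hand": 40},
    {"xyz": [33,-28,0],"yaw": 0,"hand": 42},
    {"xyz": [6,22,0],"yaw": 0,"hand": 42},
  ],
)

```text
time_s: 4.58
tool_pos: [0.499, 0.1655, 0.0816]
tcp_rot: [3.108, 0.458, 0.003]
ft_force: [1.4, -0.9, 0.3]
finger_gap: 0.448
grip_force: 0.0
```

Run:
```python
from h import *
im=read_camera("top");cv2.imwrite("pics/top2.png",im[:,:,::-1])
print([w for w in white("top",im) if 140<w[0][0]<305 and 205<w[0][1]<285])
im2=read_camera("scene");print([w for w in white("scene",im2) if 290<w[0][0]<400 and 180<w[0][1]<330])
a=cv2.resize(im[190:290,130:230,::-1],(400,400));b=cv2.resize(im2[230:330,300:400,::-1],(400,400))
cv2.imwrite("pics/m2.png",np.hstack([a,b]))
plan([.4595,-.0248,.08])
```

```text
[(array([216.3, 217.7]), np.int32(98)), (array([301.1, 207.5]), np.int32(246)), (array([248., 251.]), np.int32(69)), (array([291.9, 255.2]), np.int32(69)), (array([248.6, 271. ]), np.int32(47))]
[(array([320.7, 203.6]), np.int32(42)), (array([296.2, 201.7]), np.int32(54)), (array([353.5, 302.9]), np.int32(95))]
xyz [-90. 167.   2.] yaw 0 tool [0.4989 0.161  0.0813] ang_y -1.285
```

View pics/m2.png

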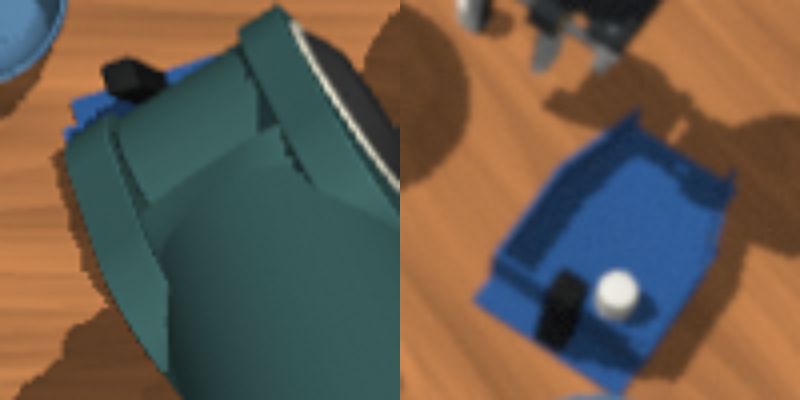

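The first stone stands in the pan just beside the post (scene px (353,303)). Next is the stone at (0.46,-0.025).

play_rows(
  moves=[
    {"xyz": [-31,57,0],"yaw": 0,"hand": 42},
    {"xyz": [-62,114,0],"yaw": 0,"hand": 42},
    {"xyz": [-93,171,0],"yaw": 0,"hand": 42},
    {"xyz": [-93,171,10],"yaw": 0,"hand": 42},
    {"xyz": [-93,171,50],"yaw": 0,"hand": 42},
    {"xyz": [-93,171,75],"yaw": 0,"hand": 42},
    {"xyz": [-93,171,75],"yaw": 0,"hand": 42},
    {"xyz": [-93,171,75],"yaw": 0,"hand": 10},
    {"xyz": [-93,171,75],"yaw": 0,"hand": 10},
    {"xyz": [-93,171,75],"yaw": 0,"hand": 10},
    {"xyz": [-93,171,35],"yaw": 0,"hand": 10},
    {"xyz": [-93,171,0],"yaw": 0,"hand": 10},
  ],
)

```text
time_s: 6.18
tool_pos: [0.4595, -0.0233, 0.0821]
tcp_rot: [-3.108, -0.459, -0.001]
ft_force: [0.7, -0.3, -0.9]
finger_gap: 0.268
grip_force: 20.0
```

play_rows(
  moves=[
    {"xyz": [30,-48,0],"yaw": 0,"hand": 10},
    {"xyz": [65,-103,0],"yaw": 0,"hand": 10},
    {"xyz": [100,-158,0],"yaw": 0,"hand": 10},
    {"xyz": [135,-213,0],"yaw": 0,"hand": 10},
    {"xyz": [170,-265,0],"yaw": 0,"hand": 10},
    {"xyz": [170,-265,5],"yaw": 0,"hand": 10},
    {"xyz": [170,-265,40],"yaw": 0,"hand": 10},
    {"xyz": [170,-265,69],"yaw": 0,"hand": 10},
    {"xyz": [170,-265,69],"yaw": 0,"hand": 10},
    {"xyz": [170,-265,69],"yaw": 0,"hand": 34},
    {"xyz": [170,-265,69],"yaw": 0,"hand": 34},
    {"xyz": [170,-265,30],"yaw": 0,"hand": 34},
  ],
)

```text
time_s: 7.68
tool_pos: [0.5446, 0.2787, 0.0498]
tcp_rot: [3.107, 0.458, -0.005]
ft_force: [-0.7, -0.6, 1.3]
finger_gap: 0.358
grip_force: 0.0
```

play_rows(
  moves=[
    {"xyz": [0,0,-30],"yaw": 0,"hand": 34},
    {"xyz": [-45,35,-30],"yaw": 0,"hand": 42},
    {"xyz": [-90,69,-30],"yaw": 0,"hand": 42},
    {"xyz": [-135,104,-30],"yaw": 0,"hand": 42},
    {"xyz": [-178,138,-30],"yaw": 0,"hand": 42},
    {"xyz": [-178,138,-20],"yaw": 0,"hand": 42},
    {"xyz": [-178,138,20],"yaw": 0,"hand": 42},
    {"xyz": [-178,138,45],"yaw": 0,"hand": 42},
    {"xyz": [-178,138,45],"yaw": 0,"hand": 42},
    {"xyz": [-178,138,45],"yaw": 0,"hand": 10},
    {"xyz": [-178,138,45],"yaw": 0,"hand": 10},
    {"xyz": [-178,138,45],"yaw": 0,"hand": 10},
  ],
)

```text
time_s: 9.18
tool_pos: [0.4159, 0.0962, 0.0064]
tcp_rot: [-3.108, -0.458, -0.003]
ft_force: [-1.9, -0.2, 10.5]
finger_gap: 0.271
grip_force: 20.0
```

play_rows(
  moves=[
    {"xyz": [0,0,-40],"yaw": 0,"hand": 10},
    {"xyz": [0,0,-75],"yaw": 0,"hand": 10},
    {"xyz": [36,-46,-75],"yaw": 0,"hand": 10},
    {"xyz": [73,-92,-75],"yaw": 0,"hand": 10},
    {"xyz": [110,-139,-75],"yaw": 0,"hand": 10},
    {"xyz": [146,-185,-75],"yaw": 0,"hand": 10},
    {"xyz": [146,-185,-70],"yaw": 0,"hand": 10},
    {"xyz": [146,-185,-35],"yaw": 0,"hand": 10},
    {"xyz": [146,-185,-6],"yaw": 0,"hand": 10},
    {"xyz": [146,-185,-6],"yaw": 0,"hand": 10},
    {"xyz": [146,-185,-6],"yaw": 0,"hand": 34},
    {"xyz": [146,-185,-6],"yaw": 0,"hand": 34},
  ],
)

```text
time_s: 10.68
tool_pos: [0.5021, 0.3153, 0.0128]
tcp_rot: [-3.107, -0.458, -0.002]
ft_force: [0.5, -0.0, 0.2]
finger_gap: 0.359
grip_force: 0.0
```

play_rows(
  moves=[
    {"xyz": [0,0,-40],"yaw": 0,"hand": 34},
    {"xyz": [0,0,-69],"yaw": 0,"hand": 34},
    {"xyz": [-23,50,-69],"yaw": 0,"hand": 42},
    {"xyz": [-47,101,-69],"yaw": 0,"hand": 42},
    {"xyz": [-70,152,-69],"yaw": 0,"hand": 42},
    {"xyz": [-93,202,-69],"yaw": 0,"hand": 42},
    {"xyz": [-93,202,-60],"yaw": 0,"hand": 42},
    {"xyz": [-93,202,-20],"yaw": 0,"hand": 42},
    {"xyz": [-93,202,5],"yaw": 0,"hand": 42},
    {"xyz": [-93,202,5],"yaw": 0,"hand": 10},
    {"xyz": [-93,202,5],"yaw": 0,"hand": 10},
    {"xyz": [-93,202,5],"yaw": 0,"hand": 10},
  ],
)

```text
time_s: 12.18
tool_pos: [0.4715, 0.0952, 0.0076]
tcp_rot: [-3.108, -0.458, -0.003]
ft_force: [-0.7, -0.6, -0.6]
finger_gap: 0.27
grip_force: 20.0
```

play_rows(
  moves=[
    {"xyz": [0,0,-40],"yaw": 0,"hand": 10},
    {"xyz": [0,0,-75],"yaw": 0,"hand": 10},
    {"xyz": [30,-50,-75],"yaw": 0,"hand": 10},
    {"xyz": [60,-100,-75],"yaw": 0,"hand": 10},
    {"xyz": [93,-155,-75],"yaw": 0,"hand": 10},
    {"xyz": [93,-155,-70],"yaw": 0,"hand": 10},
    {"xyz": [93,-155,-35],"yaw": 0,"hand": 10},
    {"xyz": [93,-155,-6],"yaw": 0,"hand": 10},
    {"xyz": [93,-155,-6],"yaw": 0,"hand": 34},
    {"xyz": [93,-155,-6],"yaw": 0,"hand": 34},
    {"xyz": [93,-155,-40],"yaw": 0,"hand": 34},
    {"xyz": [93,-155,-100],"yaw": 0,"hand": 34},
  ],
)

```text
time_s: 13.68
tool_pos: [0.5145, 0.2697, 0.1078]
tcp_rot: [3.108, 0.458, -0.002]
ft_force: [0.6, -0.1, 1.3]
finger_gap: 0.363
grip_force: 0.0
```

play_rows(
  moves=[
    {"xyz": [0,0,-45],"yaw": 0,"hand": 34},
    {"xyz": [35,-12,-45],"yaw": 0,"hand": 60},
    {"xyz": [70,-24,-45],"yaw": 0,"hand": 60},
    {"xyz": [70,-24,-45],"yaw": 0,"hand": 60},
    {"xyz": [70,-24,-45],"yaw": 0,"hand": 60},
  ],
)

```text
time_s: 14.3
tool_pos: [0.5749, 0.3132, 0.1524]
tcp_rot: [-3.108, -0.458, -0.001]
ft_force: [0.2, -0.4, 0.3]
finger_gap: 0.637
grip_force: 0.0
```

Run:
```python
from h import *
im=read_camera("top");im2=read_camera("scene")
cv2.imwrite("pics/top3.png",im[:,:,::-1]);cv2.imwrite("pics/scene3.png",im2[:,:,::-1])
a=cv2.resize(im[120:320,130:330,::-1],(400,400));b=cv2.resize(im2[200:330,290:420,::-1],(400,400))
cv2.imwrite("pics/m3.png",np.hstack([a,b]))
plan([.576,.312,.049])
```

```text
xyz [  1.   1. 103.] yaw 0 tool [0.5748 0.3129 0.1522] ang_y -1.278
```

View pics/m3.png

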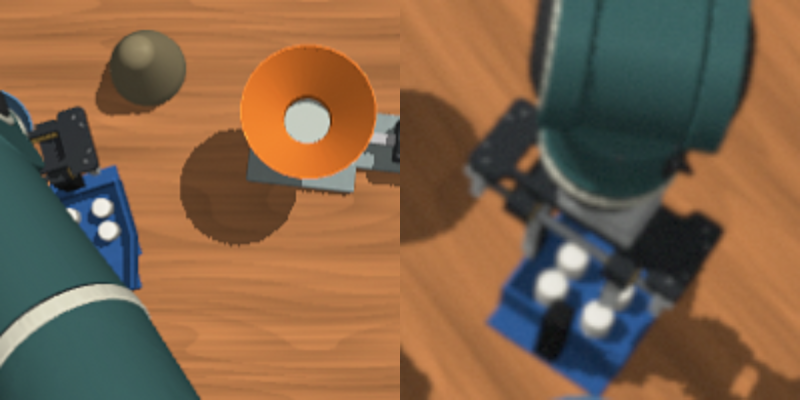

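All four stones stand together at the back of the pan. Next I grip the post hard and lift a little.

play_rows(
  moves=[
    {"xyz": [1,1,50],"yaw": 0,"hand": 60},
    {"xyz": [1,1,103],"yaw": 0,"hand": 60},
    {"xyz": [1,1,103],"yaw": 0,"hand": 60},
    {"xyz": [1,1,103],"yaw": 0,"hand": 5},
    {"xyz": [1,1,103],"yaw": 0,"hand": 5},
    {"xyz": [1,1,103],"yaw": 0,"hand": 5},
    {"xyz": [1,1,103],"yaw": 0,"hand": 5},
    {"xyz": [1,1,98],"yaw": 0,"hand": 5},
    {"xyz": [1,1,93],"yaw": 0,"hand": 5},
    {"xyz": [1,1,88],"yaw": 0,"hand": 5},
    {"xyz": [1,1,83],"yaw": 0,"hand": 5},
    {"xyz": [1,1,83],"yaw": 0,"hand": 5},
  ],
  grip_force=60,
)

```text
time_s: 15.9
tool_pos: [0.5766, 0.3128, 0.0689]
tcp_rot: [-3.108, -0.458, -0.001]
ft_force: [0.6, 1.0, -3.9]
finger_gap: 0.23
grip_force: 60.0
```

Run:
```python
from h import *
s=read_state();print(s["ft_force"].round(2),s["moment"].round(3),s["finger_gap"],s["grip_force"])
im2=read_camera("scene");im=read_camera("top")
b=cv2.resize(im2[230:330,300:400,::-1],(400,400));a=cv2.resize(im[190:290,130:230,::-1],(400,400))
cv2.imwrite("pics/m4.png",np.hstack([a,b]))
```

```text
[ 0.58  0.97 -3.93] [ 0.058 -0.225 -0.019] 0.23021688803006077 59.97180104255676
```

View pics/m4.png

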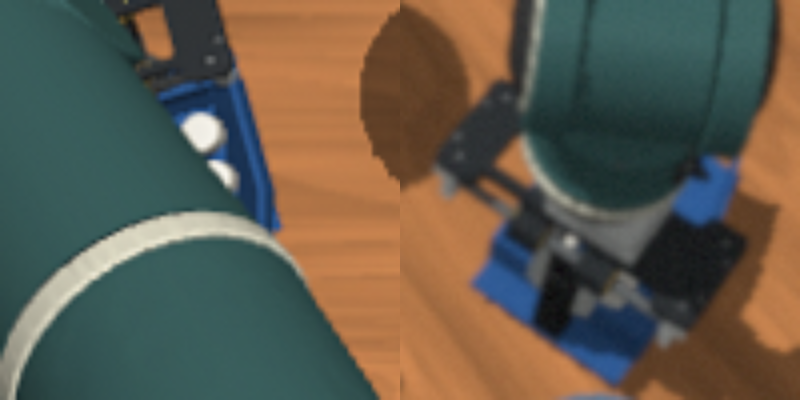

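Held: 3.9 N of weight and a moment of about 0.23 N·m. Lifting gently and turning the pan so its spout faces -y.

play_rows(
  moves=[
    {"xyz": [0,0,-8],"yaw": 0,"hand": 5},
    {"xyz": [0,0,-24],"yaw": 0,"hand": 5},
    {"xyz": [0,0,-44],"yaw": 0,"hand": 5},
    {"xyz": [0,0,-66],"yaw": 0,"hand": 5},
    {"xyz": [0,0,-88],"yaw": 0,"hand": 5},
    {"xyz": [0,0,-110],"yaw": -0.05,"hand": 5},
    {"xyz": [0,0,-132],"yaw": -0.11,"hand": 5},
    {"xyz": [0,0,-154],"yaw": -0.18,"hand": 5},
    {"xyz": [0,0,-176],"yaw": -0.25,"hand": 5},
    {"xyz": [0,0,-198],"yaw": -0.32,"hand": 5},
    {"xyz": [0,0,-216],"yaw": -0.38,"hand": 5},
    {"xyz": [0,0,-228],"yaw": -0.42,"hand": 5},
  ],
  grip_force=60,
)

```text
time_s: 17.5
tool_pos: [0.5763, 0.3129, 0.2989]
tcp_rot: [-2.943, -1.099, -0.003]
ft_force: [0.0, 0.8, -4.6]
finger_gap: 0.228
grip_force: 60.0
```

Run:
```python
from h import *
s=read_state();print(s["ft_force"].round(2),s["moment"].round(3),s["finger_gap"],s["qpos"].round(2))
plan([.648,.25,.30],1e-9)
plan([.648,.147,.30],1e-9)
```

```text
[ 0.03  0.78 -4.6 ] [ 0.078 -0.17  -0.03 ] 0.2284825430386892 [-0.12  0.47 -0.62  1.4   0.27  1.36 -1.6 ]
xyz [13. 94. -1.] yaw -0.856 tool [0.5763 0.3129 0.2989] ang_y -0.856
xyz [-55. 172.  -1.] yaw -0.856 tool [0.5763 0.3129 0.2989] ang_y -0.856
```

play_rows(
  moves=[
    {"xyz": [-1,4,0],"yaw": -0.04,"hand": 5},
    {"xyz": [-4,14,0],"yaw": -0.11,"hand": 5},
    {"xyz": [-8,28,0],"yaw": -0.19,"hand": 5},
    {"xyz": [-12,43,0],"yaw": -0.27,"hand": 5},
    {"xyz": [-16,58,0],"yaw": -0.36,"hand": 5},
    {"xyz": [-20,74,0],"yaw": -0.45,"hand": 5},
    {"xyz": [-24,90,0],"yaw": -0.54,"hand": 5},
    {"xyz": [-28,106,0],"yaw": -0.63,"hand": 5},
    {"xyz": [-32,121,0],"yaw": -0.71,"hand": 5},
    {"xyz": [-36,135,0],"yaw": -0.78,"hand": 5},
    {"xyz": [-39,146,0],"yaw": -0.83,"hand": 5},
    {"xyz": [-40,150,0],"yaw": -0.856,"hand": 5},
  ],
)

```text
time_s: 19.0
tool_pos: [0.6444, 0.1724, 0.2976]
tcp_rot: [2.223, 2.219, 0.001]
ft_force: [-0.9, -0.1, -4.0]
finger_gap: 0.229
grip_force: 60.0
```

Run:
```python
from h import *
s=read_state();print(s["ft_force"].round(2),s["moment"].round(3),s["finger_gap"])
plan([.648,.147,.30],1e-9)
im2=read_camera("scene");im=read_camera("top")
b=cv2.resize(im2[120:280,210:370,::-1],(400,400));a=cv2.resize(im[120:280,190:350,::-1],(400,400))
cv2.imwrite("pics/m5.png",np.hstack([a,b]))
```

```text
[-0.88 -0.06 -3.97] [ 0.259 -0.083  0.03 ] 0.22901720846884513
xyz [-25.   4.  -2.] yaw -0.002 tool [0.6444 0.1724 0.2976] ang_y -0.002
```

View pics/m5.png

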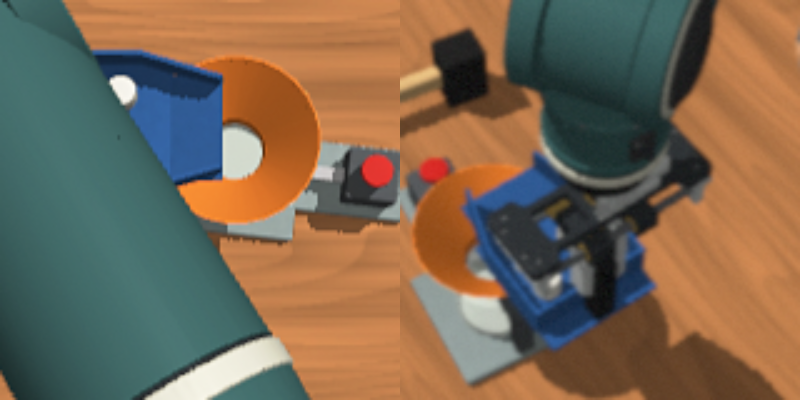

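The pan is level with its lip just over the funnel; moving to the pour spot and easing the grip.

play_rows(
  moves=[
    {"xyz": [-8,1,0],"yaw": 0,"hand": 5},
    {"xyz": [-18,3,0],"yaw": 0,"hand": 5},
    {"xyz": [-25,4,0],"yaw": 0,"hand": 5},
    {"xyz": [-25,4,0],"yaw": 0,"hand": 5},
    {"xyz": [-25,4,0],"yaw": 0,"hand": 5},
    {"xyz": [-25,4,0],"yaw": 0,"hand": 5},
  ],
  grip_force=30,
)

```text
time_s: 19.85
tool_pos: [0.6481, 0.1484, 0.2965]
tcp_rot: [-2.223, -2.22, -0.0]
ft_force: [-1.1, 1.0, -4.3]
finger_gap: 0.231
grip_force: 30.0
```

```bash
cat > lip.py <<'E'
from h import *
import sys
s=read_state();print(s["time_s"],s["ft_force"].round(2),s["moment"].round(3),s["finger_gap"].round(3),np.round(s["tool_pos"],4))
im=read_camera("top");im2=read_camera("scene")
cv2.imwrite("pics/l_top.png",im[:,:,::-1]);cv2.imwrite("pics/l_scene.png",im2[:,:,::-1])
h=cv2.cvtColor(im[140:220,230:345],cv2.COLOR_RGB2HSV);m=(abs(h[...,0].astype(int)-110)<12)&(h[...,1]>120)
x=np.where(m.sum(0)>6)[0];print("blue cols",x.min()+230,x.max()+230,"n",m.sum())
print("white", [w for w in white("top",im) if 230<w[0][0]<320 and 140<w[0][1]<215],[w for w in white("scene",im2) if 230<w[0][0]<320 and 150<w[0][1]<270])
E
python3 lip.py
```

```text
Traceback (most recent call last):
  File "lip.py", line 3, in <module>
    s=read_state();print(s["time_s"],s["ft_force"].round(2),s["moment"].round(3),s["finger_gap"].round(3),np.round(s["tool_pos"],4))
                                                                                 ^^^^^^^^^^^^^^^^^^^^^
AttributeError: 'float' object has no attribute 'round'
```

```bash
sed -i 's/s\["finger_gap"\].round(3)/round(s["finger_gap"],3)/' lip.py; python3 lip.py
```

```text
19.85 [-1.11  1.02 -4.33] [ 0.223 -0.016  0.024] 0.231 [0.6481 0.1484 0.2965]
blue cols 249 289 n 1359
white [(array([253. , 152.1]), np.int32(27)), (array([291.6, 180.5]), np.int32(62)), (array([302.9, 207.1]), np.int32(224))] [(array([264.5, 178.1]), np.int32(67)), (array([272.5, 223.7]), np.int32(34)), (array([263.5, 225.3]), np.int32(37))]
```

play_rows(
  moves=[
    {"xyz": [0,0,0],"yaw": 0,"hand": 5},
    {"xyz": [0,0,0],"yaw": 0,"hand": 5},
    {"xyz": [0,0,0],"yaw": 0,"hand": 5},
  ],
  grip_force=20,
)

```text
time_s: 20.32
tool_pos: [0.6482, 0.148, 0.2964]
tcp_rot: [-2.224, -2.219, 0.0]
ft_force: [0.4, -0.0, -3.8]
finger_gap: 0.233
grip_force: 20.0
```

```bash
python3 lip.py
```

```text
20.325 [ 0.44 -0.04 -3.76] [ 0.199 -0.058  0.058] 0.233 [0.6482 0.148  0.2964]
blue cols 249 289 n 1348
white [(array([253.2, 151.9]), np.int32(26)), (array([291.6, 180.5]), np.int32(62)), (array([302.9, 207.1]), np.int32(223))] [(array([264.5, 177.7]), np.int32(71)), (array([272.5, 223.9]), np.int32(35)), (array([263.1, 225.3]), np.int32(41))]
```

play_rows(
  moves=[
    {"xyz": [0,0,0],"yaw": 0,"hand": 5},
    {"xyz": [0,0,0],"yaw": 0,"hand": 5},
    {"xyz": [0,0,0],"yaw": 0,"hand": 5},
  ],
  grip_force=15,
)

```text
time_s: 20.8
tool_pos: [0.6481, 0.1481, 0.2964]
tcp_rot: [-2.223, -2.219, -0.0]
ft_force: [-0.2, 0.9, -4.0]
finger_gap: 0.233
grip_force: 15.0
```

```bash
python3 lip.py
```

```text
20.8 [-0.25  0.89 -4.05] [ 0.212 -0.066  0.004] 0.233 [0.6481 0.1481 0.2964]
blue cols 253 268 n 288
white [(array([302.9, 207.1]), np.int32(223))] [(array([265.9, 178.7]), np.int32(64)), (array([272.6, 223.5]), np.int32(34)), (array([239.8, 225.5]), np.int32(30)), (array([264., 234.]), np.int32(193))]
```

play_rows(
  moves=[
    {"xyz": [0,0,0],"yaw": 0,"hand": 5},
    {"xyz": [0,0,0],"yaw": 0,"hand": 5},
  ],
  grip_force=12,
)

```text
time_s: 21.15
tool_pos: [0.6482, 0.148, 0.2965]
tcp_rot: [2.224, 2.219, -0.0]
ft_force: [-0.0, -0.2, -3.4]
finger_gap: 0.234
grip_force: 12.0
```

```bash
python3 lip.py
```

```text
21.15 [-0.03 -0.19 -3.36] [ 0.088 -0.165  0.023] 0.234 [0.6482 0.148  0.2965]
blue cols 256 257 n 54
white [(array([263.1, 162.3]), np.int32(86)), (array([302.9, 207.1]), np.int32(223))] [(array([265.1, 177.9]), np.int32(65)), (array([247.4, 225.6]), np.int32(203)), (array([270.1, 223.2]), np.int32(69))]
```

Run:
```python
import cv2,numpy as np
a=cv2.imread("pics/l_top.png")[120:280,190:350];b=cv2.imread("pics/l_scene.png")[140:280,210:350]
cv2.imwrite("pics/m6.png",np.hstack([cv2.resize(a,(400,400)),cv2.resize(b,(400,400))]))
```

```text
(no output)
```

View pics/m6.png

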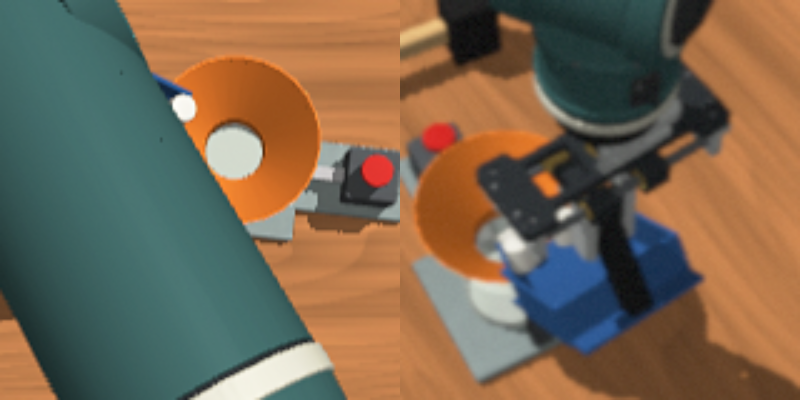

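The pan has tipped well down, with a stone near the lip at top-crop (183,107), but the lip sits near the funnel's edge. I'll hold that angle and advance it over the mouth.

play_rows(
  moves=[
    {"xyz": [-12,0,-6],"yaw": 0,"hand": 5},
    {"xyz": [-26,0,-10],"yaw": 0,"hand": 5},
    {"xyz": [-38,0,-10],"yaw": 0,"hand": 5},
    {"xyz": [-38,0,-10],"yaw": 0,"hand": 5},
  ],
  grip_force=18,
)

```text
time_s: 21.75
tool_pos: [0.6483, 0.1083, 0.3064]
tcp_rot: [2.226, 2.217, -0.001]
ft_force: [-0.5, 0.2, -2.6]
finger_gap: 0.233
grip_force: 18.0
```

```bash
python3 lip.py
python3 - <<'E'
import cv2,numpy as np
a=cv2.imread("pics/l_top.png")[120:280,190:350];b=cv2.imread("pics/l_scene.png")[140:280,210:350]
cv2.imwrite("pics/m7.png",np.hstack([cv2.resize(a,(400,400)),cv2.resize(b,(400,400))]))
E
```

```text
21.75 [-0.53  0.21 -2.59] [ 0.001 -0.078 -0.032] 0.233 [0.6483 0.1083 0.3064]Traceback (most recent call last):
  File "lip.py", line 7, in <module>
    x=np.where(m.sum(0)>6)[0];print("blue cols",x.min()+230,x.max()+230,"n",m.sum())
                                                ~~~~~^^
    return umr_minimum(a, axis, None, out, keepdims, initial, where)
ValueError: zero-size array to reduction operation minimum which has no identity
```

View pics/m7.png

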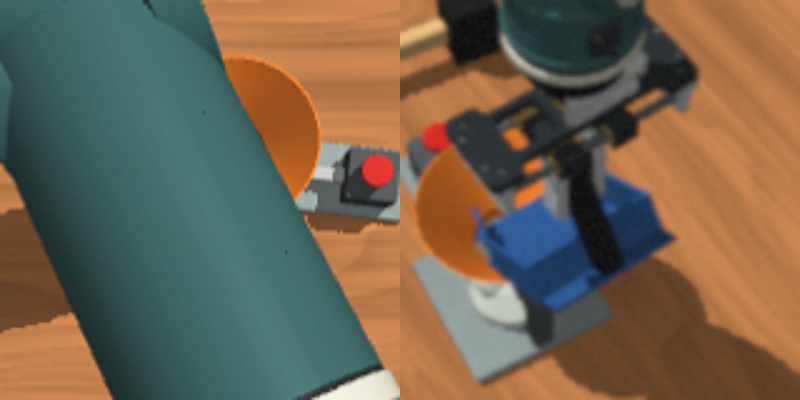

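The wrist now reads 2.6 N, which is the empty pan, so the stones are out. Backing off to check the jar.

play_rows(
  moves=[
    {"xyz": [10,0,-25],"yaw": 0,"hand": 5},
    {"xyz": [30,0,-50],"yaw": 0,"hand": 5},
    {"xyz": [65,-20,-50],"yaw": 0,"hand": 5},
    {"xyz": [100,-50,-50],"yaw": 0,"hand": 5},
    {"xyz": [135,-85,-50],"yaw": 0,"hand": 5},
    {"xyz": [170,-120,-30],"yaw": 0,"hand": 5},
    {"xyz": [200,-150,0],"yaw": 0,"hand": 5},
    {"xyz": [222,-168,30],"yaw": 0,"hand": 5},
    {"xyz": [222,-168,60],"yaw": 0,"hand": 5},
    {"xyz": [222,-168,70],"yaw": 0,"hand": 5},
    {"xyz": [222,-168,70],"yaw": 0,"hand": 5},
  ],
  grip_force=30,
)

```text
time_s: 23.22
tool_pos: [0.4806, 0.3324, 0.2366]
tcp_rot: [-2.223, -2.219, 0.001]
ft_force: [0.6, 0.4, -1.8]
finger_gap: 0.232
grip_force: 30.0
```

Run:
```python
from h import *
s=read_state();print(s["ft_force"].round(2),s["moment"].round(3),round(s["finger_gap"],3),s["tool_pos"].round(4))
im=read_camera("top");im2=read_camera("scene")
cv2.imwrite("pics/top8.png",im[:,:,::-1]);cv2.imwrite("pics/scene8.png",im2[:,:,::-1])
a=cv2.resize(im[110:270,180:420,::-1],(480,320));b=cv2.resize(im2[130:290,190:350,::-1],(320,320))
c=cv2.resize(im2[200:330,290:420,::-1],(280,280));d=cv2.resize(im[150:290,120:260,::-1],(280,280))
z=np.hstack([c,d]);z=cv2.copyMakeBorder(z,0,0,0,800-560,0)
cv2.imwrite("pics/m8.png",np.vstack([np.hstack([a,b]),z]))
```

```text
[ 0.58  0.36 -1.82] [-0.017 -0.12   0.012] 0.232 [0.4806 0.3324 0.2366]
```

View pics/m8.png

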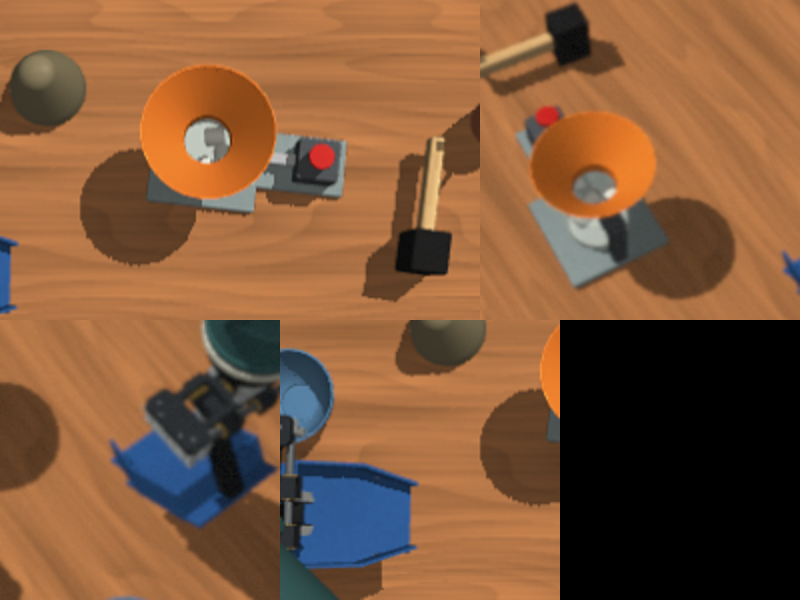

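No stones are on the bench or in the pan; they show only down inside the funnel throat (top crop (210,142)). Lowering the pan, so the bench turns it flat in a light grip.

play_rows(
  moves=[
    {"xyz": [0,0,25],"yaw": 0,"hand": 5},
    {"xyz": [0,0,50],"yaw": 0,"hand": 5},
    {"xyz": [0,0,70],"yaw": 0,"hand": 5},
    {"xyz": [0,0,88],"yaw": 0,"hand": 5},
    {"xyz": [0,0,104],"yaw": 0,"hand": 5},
    {"xyz": [0,0,120],"yaw": 0,"hand": 5},
    {"xyz": [0,0,136],"yaw": 0,"hand": 5},
    {"xyz": [0,0,150],"yaw": 0,"hand": 5},
    {"xyz": [0,0,163],"yaw": 0,"hand": 5},
    {"xyz": [0,0,174],"yaw": 0,"hand": 5},
    {"xyz": [0,0,182],"yaw": 0,"hand": 5},
    {"xyz": [0,0,185],"yaw": 0,"hand": 5},
  ],
  grip_force=12,
)

```text
time_s: 24.82
tool_pos: [0.4804, 0.3326, 0.0515]
tcp_rot: [-2.223, -2.219, 0.0]
ft_force: [-4.2, -1.5, 14.4]
finger_gap: 0.231
grip_force: 12.0
```

play_rows(
  moves=[
    {"xyz": [0,0,0],"yaw": 0,"hand": 5},
    {"xyz": [0,0,0],"yaw": 0,"hand": 70},
    {"xyz": [0,0,0],"yaw": 0,"hand": 70},
    {"xyz": [0,0,0],"yaw": 0,"hand": 70},
    {"xyz": [0,0,-30],"yaw": 0,"hand": 70},
    {"xyz": [0,0,-80],"yaw": 0,"hand": 70},
    {"xyz": [0,0,-140],"yaw": 0,"hand": 70},
    {"xyz": [0,0,-200],"yaw": 0,"hand": 70},
    {"xyz": [-50,-20,-200],"yaw": 0,"hand": 70},
    {"xyz": [-100,-60,-200],"yaw": 0,"hand": 60},
    {"xyz": [-150,-80,-200],"yaw": 0,"hand": 60},
    {"xyz": [-200,-90,-200],"yaw": 0,"hand": 60},
  ],
)

```text
time_s: 26.32
tool_pos: [0.3891, 0.131, 0.2515]
tcp_rot: [2.223, 2.218, -0.0]
ft_force: [1.0, -0.2, 0.2]
finger_gap: 0.637
grip_force: 0.0
```

Run:
```python
from h import *
s=read_state();print(s["qpos"].round(2),s["ft_force"].round(1),round(s["finger_gap"],2))
plan([.5555,-.2946,.12],1.42)
im=read_camera("top");im2=read_camera("scene")
cv2.imwrite("pics/top9.png",im[:,:,::-1]);cv2.imwrite("pics/scene9.png",im2[:,:,::-1])
b=cv2.resize(im2[120:360,180:420,::-1],(400,400));d=cv2.resize(im[140:290,100:250,::-1],(400,400))
cv2.imwrite("pics/m9.png",np.hstack([b,d]))
```

```text
[ 0.45 -0.01 -0.83  2.03 -0.    1.12 -0.39] [ 1.  -0.2  0.2] 0.64
xyz [-425.  167.  132.] yaw -1.422 tool [0.3891 0.131  0.2515] ang_y -0.002
```

View pics/m9.png

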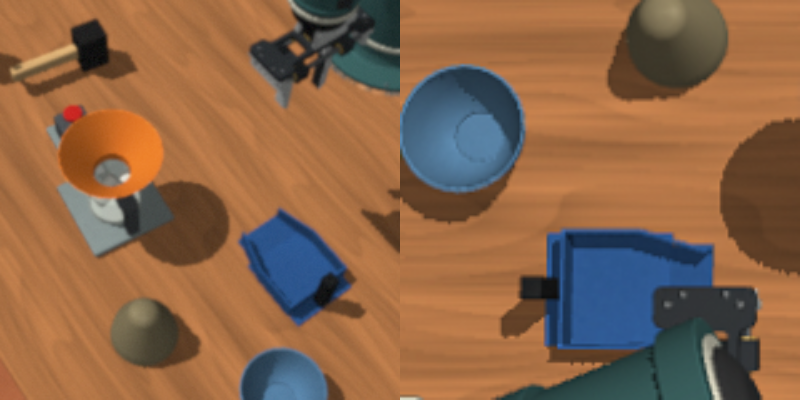

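The pan stands flat and empty, and the cone and bowl are unmoved. Next, the mallet.

play_rows(
  moves=[
    {"xyz": [-35,14,0],"yaw": -0.1,"hand": 50},
    {"xyz": [-75,29,0],"yaw": -0.23,"hand": 50},
    {"xyz": [-115,45,0],"yaw": -0.37,"hand": 50},
    {"xyz": [-155,61,0],"yaw": -0.51,"hand": 50},
    {"xyz": [-195,77,0],"yaw": -0.65,"hand": 50},
    {"xyz": [-235,92,0],"yaw": -0.79,"hand": 50},
    {"xyz": [-275,108,0],"yaw": -0.93,"hand": 50},
    {"xyz": [-315,124,0],"yaw": -1.07,"hand": 50},
    {"xyz": [-355,140,20],"yaw": -1.21,"hand": 50},
    {"xyz": [-390,154,60],"yaw": -1.33,"hand": 50},
    {"xyz": [-425,167,100],"yaw": -1.422,"hand": 50},
    {"xyz": [-425,167,132],"yaw": -1.422,"hand": 50},
  ],
)

```text
time_s: 27.92
tool_pos: [0.5562, -0.295, 0.1169]
tcp_rot: [-0.239, -3.131, -0.001]
ft_force: [-0.1, 0.7, 0.1]
finger_gap: 0.531
grip_force: 0.0
```

Run:
```python
from h import *
s=read_state();print(s["qpos"].round(2),s["ft_force"].round(1))
plan([.5555,-.2946,.023],1.42)
im2=read_camera("scene");a=cv2.imread("pics/scene9.png")[:,:,::-1]
d=np.abs(im2.astype(int)-a).max(2)[125:175,180:250]>40;print("scene diff near mallet",d.sum())
```

```text
[ 0.85  0.58 -0.57  1.66  0.36  1.    1.58] [-0.1  0.7  0.1]
xyz [ 1.  0. 94.] yaw -0.001 tool [ 0.5562 -0.295   0.1169] ang_y 1.419
scene diff near mallet 282
```

play_rows(
  moves=[
    {"xyz": [0,0,45],"yaw": 0,"hand": 50},
    {"xyz": [0,0,94],"yaw": 0,"hand": 50},
    {"xyz": [0,0,94],"yaw": 0,"hand": 50},
    {"xyz": [0,0,94],"yaw": 0,"hand": 5},
    {"xyz": [0,0,94],"yaw": 0,"hand": 5},
    {"xyz": [0,0,94],"yaw": 0,"hand": 5},
    {"xyz": [0,0,94],"yaw": 0,"hand": 5},
    {"xyz": [0,0,80],"yaw": 0,"hand": 5},
    {"xyz": [0,0,55],"yaw": 0,"hand": 5},
    {"xyz": [0,0,25],"yaw": 0,"hand": 5},
    {"xyz": [0,0,-20],"yaw": 0,"hand": 5},
    {"xyz": [0,0,-50],"yaw": 0,"hand": 5},
  ],
  grip_force=60,
)

```text
time_s: 29.48
tool_pos: [0.5565, -0.2926, 0.1721]
tcp_rot: [0.236, 3.131, -0.001]
ft_force: [-0.2, 0.2, -4.2]
finger_gap: 0.206
grip_force: 59.6
```

Run:
```python
from h import *
s=read_state();print(s["ft_force"].round(1),s["moment"].round(3),round(s["finger_gap"],3))
u=np.array([-.989,.150]) # mallet x axis
p=np.array([.632,-.148]);print("grip over peg",p-u*.0438)
plan([*(p-u*.0438),.17])
for n in("top","scene"):
    cv2.imwrite(f"pics/{n}10.png",read_camera(n)[:,:,::-1])
im=cv2.imread("pics/top10.png");print((im[150:290,350:450].max(2)<45).sum())
```

```text
[-0.2  0.2 -4.2] [ 0.006 -0.34  -0.027] 0.206
grip over peg [ 0.6753182 -0.15457  ]
xyz [-97. 154.   2.] yaw 0 tool [ 0.5565 -0.2926  0.1721] ang_y 1.42
2608
```

Mallet held. Carrying it over the peg.

play_rows(
  moves=[
    {"xyz": [-15,24,0],"yaw": 0,"hand": 5},
    {"xyz": [-37,59,0],"yaw": 0,"hand": 5},
    {"xyz": [-60,95,0],"yaw": 0,"hand": 5},
    {"xyz": [-82,130,0],"yaw": 0,"hand": 5},
    {"xyz": [-93,148,0],"yaw": 0,"hand": 5},
    {"xyz": [-97,154,0],"yaw": 0,"hand": 5},
    {"xyz": [-97,154,0],"yaw": 0,"hand": 5},
  ],
)

```text
time_s: 30.45
tool_pos: [0.6748, -0.1559, 0.169]
tcp_rot: [-0.237, -3.132, 0.0]
ft_force: [0.3, 0.6, -4.5]
finger_gap: 0.21
grip_force: 59.6
```

Run:
```python
from h import *
plan([.6753,-.1546,.116])
im=read_camera("top");im2=read_camera("scene")
b=cv2.resize(im2[120:260,160:300,::-1],(400,400));d=cv2.resize(im[120:240,280:400,::-1],(400,400))
cv2.imwrite("pics/m10.png",np.hstack([b,d]))
```

```text
xyz [-0.  1. 53.] yaw 0 tool [ 0.6748 -0.1559  0.169 ] ang_y 1.419
```

View pics/m10.png

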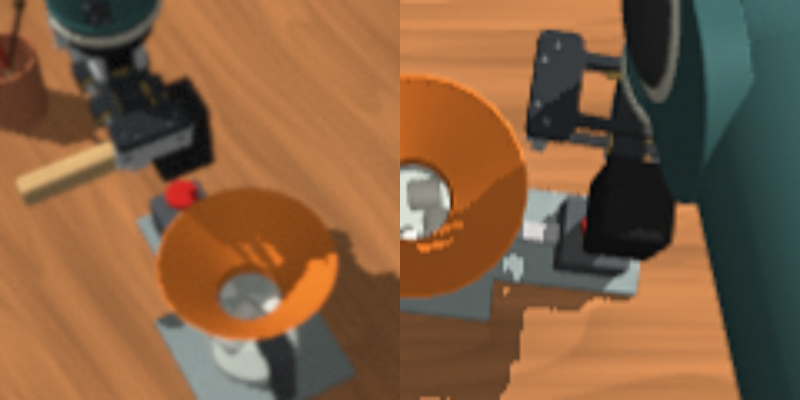

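The head hangs level over the peg. Driving it down in small steps.

play_rows(
  moves=[
    {"xyz": [0,0,20],"yaw": 0,"hand": 5},
    {"xyz": [0,0,40],"yaw": 0,"hand": 5},
    {"xyz": [0,0,55],"yaw": 0,"hand": 5},
    {"xyz": [0,0,64],"yaw": 0,"hand": 5},
    {"xyz": [0,0,70],"yaw": 0,"hand": 5},
    {"xyz": [0,0,74],"yaw": 0,"hand": 5},
  ],
)

```text
time_s: 31.3
tool_pos: [0.6759, -0.1557, 0.0964]
tcp_rot: [0.237, 3.131, -0.002]
ft_force: [-2.2, -3.6, 24.4]
finger_gap: 0.207
grip_force: 60.0
```

play_rows(
  moves=[
    {"xyz": [0,0,2],"yaw": 0,"hand": 5},
    {"xyz": [0,0,4],"yaw": 0,"hand": 5},
    {"xyz": [0,0,4],"yaw": 0,"hand": 5},
  ],
)

```text
time_s: 31.68
tool_pos: [0.6781, -0.156, 0.0948]
tcp_rot: [0.237, 3.126, -0.002]
ft_force: [2.5, -3.6, 24.3]
finger_gap: 0.209
grip_force: 60.0
```

play_rows(
  moves=[
    {"xyz": [0,0,-25],"yaw": 0,"hand": 5},
    {"xyz": [0,0,-75],"yaw": 0,"hand": 5},
    {"xyz": [22,-35,-75],"yaw": 0,"hand": 5},
    {"xyz": [52,-82,-75],"yaw": 0,"hand": 5},
    {"xyz": [82,-130,-75],"yaw": 0,"hand": 5},
    {"xyz": [97,-154,-75],"yaw": 0,"hand": 5},
    {"xyz": [97,-154,-75],"yaw": 0,"hand": 5},
  ],
)

```text
time_s: 32.55
tool_pos: [0.5548, -0.2952, 0.1663]
tcp_rot: [-0.242, -3.132, 0.001]
ft_force: [0.4, -0.0, -4.5]
finger_gap: 0.208
grip_force: 60.0
```

```bash
cat > peg.py <<'E'
from h import *
def red(n,im):
    h=cv2.cvtColor(im,cv2.COLOR_RGB2HSV).astype(int);yy,xx=np.mgrid[:420,:560]
    box=((xx>200)&(xx<245)&(yy>170)&(yy<210)) if n=="scene" else ((xx>315)&(xx<365)&(yy>165)&(yy<215))
    m=((h[...,0]<4)|(h[...,0]>174))&(h[...,1]>180)&(h[...,2]>130)&box
    return np.array([xx[m].mean(),yy[m].mean()]),m.sum()
r={n:red(n,read_camera(n)) for n in("scene","top")}
o={n:red(n,cv2.imread(f"pics/{n}9.png")[:,:,::-1].copy()) for n in("scene","top")}
print(r,o);print(tri(r["scene"][0],r["top"][0]),tri(o["scene"][0],o["top"][0]))
s=read_state();print(s["tool_pos"],s["ft_force"])
E
python3 peg.py
```

```text
{'scene': (array([222.66666667, 189.96078431]), np.int64(51)), 'top': (array([339.27826087, 189.05217391]), np.int64(115))} {'scene': (array([223.125, 187.625]), np.int64(72)), 'top': (array([340.37068966, 187.84482759]), np.int64(116))}
(array([ 0.63411724, -0.14942869,  0.07011547]), np.float64(0.9378068646293514)) (array([ 0.63390902, -0.14891122,  0.08324952]), np.float64(0.24867863476305274))
[ 0.55667853 -0.29234928  0.16648342] [ 0.21981598  0.16823317 -4.65849363]
```

Run:
```python
from h import *
for d in(13,16,19,22):
    print(d,[(proj(n,[.633,-.1485,.093-d/1e3])-proj(n,[.633,-.1485,.093])).round(2) for n in("scene","top")])
# lower extent of red (nearest scene edge, unoccluded side) old vs new
im={}
n="scene"
a=cv2.imread("pics/scene9.png");b=read_camera("scene")[:,:,::-1];cv2.imwrite("pics/scene11.png",b)
for q in(a,b):
    r=(q[...,2].astype(int)-q[...,1])[178:200,212:236]; 
    m=(r>110)&(q[178:200,212:236,1]<60); yy,xx=np.nonzero(m);print("top row",yy.min()+178,"left",xx.min()+212,"right",xx.max()+212,"bottom",yy.max()+178,m.sum(), m.sum(1))
# shift by template matching of the upper part of the head
t=a[181:190,214:232];res=cv2.matchTemplate(b[176:200,208:238],t,cv2.TM_CCOEFF_NORMED);print(cv2.minMaxLoc(res),"zero at (6,5)")
```

```text
13 [array([[0.38, 2.61]]), array([[-0.84,  0.82]])]
16 [array([[0.47, 3.21]]), array([[-1.03,  1.01]])]
19 [array([[0.56, 3.8 ]]), array([[-1.22,  1.2 ]])]
22 [array([[0.65, 4.4 ]]), array([[-1.41,  1.38]])]
top row 184 left 218 right 228 bottom 192 74 [ 0  0  0  0  0  0  7  8 10 11 11 11  9  6  1  0  0  0  0  0  0  0]
top row 187 left 219 right 228 bottom 194 54 [ 0  0  0  0  0  0  0  0  0  6  9 10  9  7  6  5  2  0  0  0  0  0]
(-0.22636517882347107, 0.6480714678764343, (12, 13), (6, 8)) zero at (6,5)
```

The views put the peg 15–19 mm down, so it isn't certain. I'll go back and strike harder and deeper.

play_rows(
  moves=[
    {"xyz": [-22,35,0],"yaw": 0,"hand": 5},
    {"xyz": [-52,82,0],"yaw": 0,"hand": 5},
    {"xyz": [-82,130,0],"yaw": 0,"hand": 5},
    {"xyz": [-97,153,0],"yaw": 0,"hand": 5},
    {"xyz": [-99,153,15],"yaw": 0,"hand": 5},
    {"xyz": [-99,153,45],"yaw": 0,"hand": 5},
    {"xyz": [-99,153,75],"yaw": 0,"hand": 5},
    {"xyz": [-99,153,83],"yaw": 0,"hand": 5},
    {"xyz": [-99,153,83],"yaw": 0,"hand": 5},
  ],
  grip_force=60,
)

```text
time_s: 33.83
tool_pos: [0.6801, -0.1567, 0.0878]
tcp_rot: [0.236, 3.126, -0.002]
ft_force: [-2.5, -2.0, 42.1]
finger_gap: 0.21
grip_force: 71.3
```

play_rows(
  moves=[
    {"xyz": [0,0,-25],"yaw": 0,"hand": 5},
    {"xyz": [0,0,-80],"yaw": 0,"hand": 5},
    {"xyz": [22,-35,-80],"yaw": 0,"hand": 5},
    {"xyz": [52,-82,-80],"yaw": 0,"hand": 5},
    {"xyz": [82,-130,-80],"yaw": 0,"hand": 5},
    {"xyz": [99,-158,-80],"yaw": 0,"hand": 5},
    {"xyz": [99,-158,-80],"yaw": 0,"hand": 5},
  ],
)

```text
time_s: 34.7
tool_pos: [0.5535, -0.3005, 0.1629]
tcp_rot: [-0.243, -3.131, 0.001]
ft_force: [0.9, 0.3, -3.7]
finger_gap: 0.204
grip_force: 61.2
```

```bash
python3 peg.py
python3 - <<'E'
from h import *
b=read_camera("scene");a=cv2.imread("pics/scene9.png")[:,:,::-1];c=cv2.imread("pics/scene11.png")[:,:,::-1]
for q in(a,c,b):
    R=q[178:200,212:236].astype(int);print((((R[...,0]-R[...,1])>110)&(R[...,1]<60)).sum(1))
E
```

```text
{'scene': (array([222.66, 189.88]), np.int64(50)), 'top': (array([339.27826087, 189.05217391]), np.int64(115))} {'scene': (array([223.125, 187.625]), np.int64(72)), 'top': (array([340.37068966, 187.84482759]), np.int64(116))}
(array([ 0.63407634, -0.14938572,  0.07052132]), np.float64(0.9524612738858593)) (array([ 0.63390902, -0.14891122,  0.08324952]), np.float64(0.24867863476305274))
[ 0.55566957 -0.29725618  0.16319249] [ 0.00970572  0.3802659  -4.21351198]
[ 0  0  0  0  0  0  7  8 10 11 11 11  9  6  1  0  0  0  0  0  0  0]
[ 0  0  0  0  0  0  0  0  0  6  9 10  9  7  6  5  2  0  0  0  0  0]
[ 0  0  0  0  0  0  0  0  0  7  9 10  9  7  6  5  2  0  0  0  0  0]
```

The peg image is identical after the 42 N push, so it's on its stop. Setting the mallet down.

play_rows(
  moves=[
    {"xyz": [0,0,40],"yaw": 0,"hand": 5},
    {"xyz": [0,0,80],"yaw": 0,"hand": 5},
    {"xyz": [0,0,110],"yaw": 0,"hand": 5},
    {"xyz": [0,0,125],"yaw": 0,"hand": 5},
    {"xyz": [0,0,133],"yaw": 0,"hand": 5},
    {"xyz": [0,0,137],"yaw": 0,"hand": 5},
    {"xyz": [0,0,137],"yaw": 0,"hand": 5},
  ],
  grip_force=15,
)

```text
time_s: 35.72
tool_pos: [0.5559, -0.2978, 0.027]
tcp_rot: [0.237, 3.132, -0.0]
ft_force: [-0.4, 0.2, -4.2]
finger_gap: 0.21
grip_force: 15.0
```

play_rows(
  moves=[
    {"xyz": [0,0,4],"yaw": 0,"hand": 5},
    {"xyz": [0,0,8],"yaw": 0,"hand": 5},
    {"xyz": [0,0,8],"yaw": 0,"hand": 5},
  ],
  grip_force=8,
)

```text
time_s: 36.1
tool_pos: [0.557, -0.2982, 0.0196]
tcp_rot: [0.236, 3.13, -0.002]
ft_force: [3.0, -0.7, 5.6]
finger_gap: 0.212
grip_force: 8.0
```

play_rows(
  moves=[
    {"xyz": [0,0,8],"yaw": 0,"hand": 45},
    {"xyz": [0,0,8],"yaw": 0,"hand": 50},
    {"xyz": [0,0,8],"yaw": 0,"hand": 50},
    {"xyz": [0,0,-20],"yaw": 0,"hand": 50},
    {"xyz": [0,0,-70],"yaw": 0,"hand": 50},
    {"xyz": [0,0,-130],"yaw": 0,"hand": 50},
    {"xyz": [0,0,-180],"yaw": 0,"hand": 50},
    {"xyz": [60,0,-180],"yaw": 0,"hand": 50},
    {"xyz": [110,-20,-180],"yaw": 0,"hand": 50},
    {"xyz": [160,-40,-180],"yaw": 0,"hand": 50},
    {"xyz": [200,-60,-180],"yaw": 0,"hand": 50},
    {"xyz": [200,-60,-180],"yaw": 0,"hand": 50},
  ],
)

```text
time_s: 37.6
tool_pos: [0.346, -0.3283, 0.1987]
tcp_rot: [-0.243, -3.131, 0.002]
ft_force: [1.1, 0.9, 0.2]
finger_gap: 0.535
grip_force: 0.0
```

Run:
```python
from h import *
print(read_state()["tool_pos"],read_state()["ft_force"])
for n in("top","scene"):
    b=read_camera(n);cv2.imwrite(f"pics/{n}12.png",b[:,:,::-1]);a=cv2.imread(f"pics/{n}0.png")[:,:,::-1]
    for nm,q in(("start",a),("now",b)):
        x0,y0,x1,y1=(360,165,420,260) if n=="top" else (175,125,255,175)
        c=q[y0:y1,x0:x1];m=(c.max(2)<45).astype(np.uint8)
        k,l,st,ce=cv2.connectedComponentsWithStats(m);i=1+st[1:,4].argmax();print(n,nm,"head",st[i],ce[i].round(1)+[x0,y0])
        h=cv2.cvtColor(np.ascontiguousarray(c),cv2.COLOR_RGB2HSV);m=((h[...,2]>165)&(h[...,1]<145)&(h[...,1]>60)).astype(np.uint8)
        k,l,st,ce=cv2.connectedComponentsWithStats(m);i=1+st[1:,4].argmax();print("   handle",st[i],ce[i].round(1)+[x0,y0])
b=cv2.imread("pics/top12.png",0);print(b[166:196:2,270:300:2])
d={n:white(n) for n in("top","scene")};print({n:[w for w in v if 100<w[0][0]<420 and 100<w[0][1]<330] for n,v in d.items()})
p=cv2.imread("pics/top12.png").astype(int)
o=cv2.imread("pics/top0.png").astype(int)
for nm,(x0,y0,x1,y1) in dict(bowl=(95,160,150,215),cone=(180,130,228,178),pot=(420,135,470,185)).items():print(nm,(abs(p-o).max(2)[y0:y1,x0:x1]>50).sum())
```

```text
[ 0.3460452  -0.32834747  0.19873574] [1.07075536 0.87856671 0.18459983]
top start head [ 18  59  27  24 541] [391.1 235.8]
   handle [ 31  13  11  47 275] [396.2 202.4]
top now head [ 18  59  28  23 544] [391.9 235.3]
   handle [ 32  12  11  47 280] [396.9 202.3]
scene start head [ 49   8  21  30 442] [234.2 147.3]
   handle [ 12  21  39  19 188] [207.1 154.3]
scene now head [ 48   8  21  29 439] [233.5 146.8]
   handle [ 11  21  39  19 190] [206.3 154. ]
[[127 123 119 116 109 106 103  98  94  91  87  87  86  86  86]
 [130 125 122 118  91  75  52  52  63  80  92  86  86  86  85]
 [131 128 133  71  66  94  98 104  95  78  54  85  86  86  86]
 [135 133  78 111 182 187 198 201 185 152  80  52  90  86  87]
 [138 126 172 196 193 193 159 127 114 105 111 114  56  88  88]
 [141  95 196 192 192 194 113 122 122 123 122 188  90  89  89]
 [143 146 194 192 193 194 134 125 127 128 127 166 148 100  92]
 [145 169 193 192 193 193 131 117 117 117 116 142 206 109  96]
 [148 155 194 192 193 193 185  90 107  99 108 117 164 100  98]
 [149 144 194 192 192 193 193 196 185 103 113 113  74 104 102]
 [151 149 182 194 193 194 195 193 167 105 113 114 105 108 105]
 [150 150 156 183 197 154 122 203 202 106 115 104 114 110 109]
 [150 150 149 150 157 150 236 241 135 119 130 121 117 115 111]
 [150 149 149 148 147 143 149 150 134 132 126 123 120 117 116]
 [149 149 148 147 146 143 142 138 136 132 129 124 123 118 117]]
{'top': [(array([321.4, 183.6]), np.int32(130)), (array([349.1, 196.7]), np.int32(105)), (array([301.2, 207.4]), np.int32(243))], 'scene': [(array([211.8, 200.8]), np.int32(51)), (array([251.5, 221.7]), np.int32(81))]}
bowl 1
cone 0
pot 0
```

```bash
python3 -c "
from plant import *
print(job_done())"
```

```text
the job is handed in; nothing more can be done
None
```

I handed the job in at about 38 s on the robot's clock: the four stones I found are poured into the jar, the peg was driven to its stop with the mallet, the pan stands flat, the mallet is back on the bench, and the bystanders are unmoved. No verdict came back; the stone count in the jar rests on none being left elsewhere, and the peg depth on it not moving under a second 42 N push, though my image estimates read only 15–19 mm.

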